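# Shut the fitter's tool case and hold open only its bit cover

### The job

The fitter's tool case stands open on the worktop: lower its grey main lid, with the orange-framed cover staying shut on it, gently until the main lid is fully home on the case, without letting it slam. Then lift the orange cover alone (it has a pull tab at the front), so that the bits racked in the main lid can be reached, leaving the main lid shut. Finish while still holding the cover raised to about 60 degrees with the gripper, because it falls shut if let go, and do not disturb the mug and tools around the case.

Things in the scene. Friction and masses are not known exactly. Their poses are not given: they have to be found in the camera images.
- case: fixed (heavy) slate-grey tool case, base 160 mm deep (its x), 280 wide (its y), 85 high, open-topped; 121 mm high in all when shut. Origin: centre of the underside, on the worktop. Its front (folded carry handle, two black latches, standing out up to 16 mm, all below 70 mm height) faces its own -x, roughly to the robot; both lids hinge along the rear, parallel to its y
- main_lid (a joint): main lid's angle (rad): 0 = fully home on the case, grows as its front edge rises, 1.57 = upright. A slate-grey tray 164 x 284 x 26 mm whose top holds two racks of bits. Its hinge is stiff: it stays where left and takes about 0.6 N m to turn, less or more its weight (0.4 kg, plus 0.15 kg of cover)
- cover (a joint): cover's angle relative to the main lid (rad): 0 = shut on it (as at the start), grows as its front edge rises, at most 1.8. A clear panel in an orange frame, 284 mm wide, 6 mm thick; outer face 6 mm above its hinge axis (square to the lid), front edge 166 mm from the axis. Falls shut if not held; pushing the shut cover down takes the main lid down with it
- main_lid_hinge (a point): point on the main lid's hinge axis, at the middle of its width: in the case's frame 84 mm behind the origin (+x) and 87 mm above the underside; axes as the case's
- cover_hinge (a point): point on the cover's hinge axis, at mid-width, fixed to the main lid's rear: 28 mm above the main lid's hinge axis when shut (square to the lid's plane)
- pull (a point): centre of the cover's orange pull tab, 30 mm wide (along the case's y), 12 mm thick, standing out 34 mm beyond the middle of the cover's front edge. 183 mm from the cover's hinge axis, 17 mm out from the edge, 6 mm below the tab's outer face; shut: 99 mm ahead of the case's origin, 115 mm up. Can be pinched across its width from above; turns between the fingers as the cover swings
- mug: white mug, 80 mm across, 90 mm high, beside the case; not to be disturbed. Origin: centre of the underside
- laser_measure: teal and black laser distance meter, 115 x 53 x 28 mm, beside the case; not to be disturbed. Origin: centre of the underside
- tape_measure: yellow tape measure, 72 x 42 x 66 mm, beside and behind; not to be disturbed. Origin: centre of the underside
- screwdriver: red-handled screwdriver, 190 mm long, lying in front of the case; not to be disturbed. Origin: on the worktop under the shaft's line, near mid-length

How it is judged (in metres and radians):
On the way, in this order (a step that is already met when the one before it is completed fails the run):
1. the main lid is fully home with the cover shut on it (value of joint main_lid below 0.03 rad and value of joint cover below 0.06 rad), for 0.2 s.
2. the cover alone is lifted past halfway, the main lid still shut (value of joint cover above 0.8 rad and value of joint main_lid below 0.03 rad), for 0.2 s.
At the end, for the whole second after the job is handed in: The main lid is fully home (within 0.03 rad), the cover is held still by the gripper's fingers at about 60 degrees (0.85 to 1.25 rad), and the mug and tools are within 20 mm of where they stood (value of joint main_lid below 0.03 rad and value of joint cover between 0.85 and 1.25 rad and velocity of joint cover between -0.1 and 0.1 rad/s and contact force between the fingers and cover above 0.3 N and distance of each of mug, laser_measure, tape_measure, screwdriver from where it was at the start of the episode below 0.02 m); the arm keeps its last pose, push and grip.
It fails at once if the main lid slams or is flung (turns faster than 2.5 rad/s downward) (velocity of joint main_lid below -2.5 rad/s).
It fails at once if the cover is open while the main lid is not home (not lowered together, or the main lid lifted along) (value of joint main_lid above 0.08 rad and value of joint cover above 0.25 rad).
It fails at once if a bystander is knocked away or over (distance of any of mug, laser_measure, tape_measure, screwdriver from where it was at the start of the episode above 0.03 m or angle between mug's own z axis and vertical above 0.4 rad).
It also fails if it takes over 53 s, if anything falls off the work surface, if the arm or the gripper's body presses on something with over 40 N, if the wrist force passes 120 N, or if a joint passes its speed limit or range.

### The arm

A 6-joint arm with a two-finger parallel gripper is mounted at the origin on the work surface. World frame = base frame: x ahead of the robot, y to its left, z up, the work surface at z = 0. Lengths are in m, angles in degrees, forces in N, time in s.
With the tool pointing down it reaches from about 0.3 to 0.75 m from the base axis. Payload 8.5 kg.
Tool frame: the origin (TCP) lies at the very end of the fingers, on their centre line; the grasp point (between the pads) lies 19 mm behind it; x points along the fingers, z is the direction in which the jaws open and shut, and the axes are right-handed (so a half turn about x gives the same grasp; the last joint's range is limited). The gripper opens to 88 mm and grips with 3 to 60 N. Pads are 18 mm wide; open, the fingers measure 123 mm over their backs; the gripper's body (75 mm by 187 mm) begins 45 mm behind the grasp point.
Start: joints at [64.555, 21.807, 74.336, -0, 83.858, -12.336], TCP at [0.125, 0.536, 0.239] pointing down, gripper open.
Joint ranges: [-178.18, 178.18], [-50.72, 133.34], [12.68, 142.11], [-81.47, 261.47], [9.98, 163.14], [-165.26, 165.26]. Speed limits (degrees/s): [136.94, 136.94, 180, 180, 180, 180].

### API

Orientations are given as [roll, pitch, yaw] about the fixed x, y, z axes, in that order (R = Rz(yaw) Ry(pitch) Rx(roll)).
In Python, from bench import bot, read_camera gives the robot as it stands.
- The arm moves only by the tool move_arm, never from a script. Its argument "rows" is a list of rows, each a list of 5 numbers: the opening, from 0 (shut) to 1 (fully open), then the shift along the tool's x, y, z in m, then the turn about the tool's x in degrees. A call has 1 to 10 rows; each row is the pose to reach, as a shift and turn from the pose commanded when the call began, along the tool's axes at that moment; what a row does not reach only later rows make up. A row lasts 1/10 s, in which the tool goes at most 50 mm and 8.59 degrees, less where a joint would pass 70% of its speed; a pose out of reach is approached as far as the arm can. A call with a gripper value outside its range is refused whole. The fingers move at their own pace and stop on an object; the grip force is fixed at half the most. Time passes only in rows, so rows that repeat a pose let the fingers close. It gives the time, the measured TCP pose, the force and the opening at its end, in the units of the state.
- bot.read_state(): the state, without advancing time (a new reading comes with each control period).
- read_camera(name): name is "side" or "top"; returns a dict with "pixels" (400x640x3 uint8, blue, green, red), "fx", "fy", "cx", "cy" (pixels), "dist_coeffs" ([k1, k2, p1, p2, k3] as OpenCV has them; the pictures are not rectified), "R" (3x3) and "t" (3): a world point X has camera coordinates R X + t. Camera axes: x right, y down, z forward; pixel columns grow to the right and rows downward; lengths in m; the calibration is good to about 2 mm. A picture is of the moment at which its call begins. There is no depth.
- bot.finish_job(): hands the job in, once; it reports no verdict.
The state is a dict: "clock": time; "q": joint angles; "qd": joint speeds; "effort": joint torques, N m; "tcp_pos": TCP position; "ee_rot": TCP orientation; "contact_force": force on the tool from outside, world axes, zero at the start; "torque": the same for the moment, N m; "width": opening from 0.0 (shut) to 1.0 (fully open).
Only numpy, scipy, OpenCV 4.12 (cv2) and the standard library are available. Lean on these libraries where they do the work, as an engineer would, in place of code of your own. Each camera call takes 0.05 s, during which the arm holds its last target. There are 200 camera calls.

## Working session

There is one attempt and no reset: what is moved stays moved. The work goes in short steps, Python scripts to look and compute and a tool call to move; the robot and the scene stay as the last step left them, time stands still between calls to the robot, and variables do not carry over. Pictures are saved under pics/ and viewed, about 8 in all and at most 12, crops included, and the job is handed in when it is done.

Besides the shell and the picture viewer there is one more tool, called after ">>>" as name(argument=value, ...) on one line, values as JSON. move_arm: Moves the arm, as the interface text tells. Its arguments: {"type":"object","properties":{"rows":{"type":"array"}},"required":["rows"]}

```bash
ls; mkdir -p pics; python3 - <<'E'
from bench import bot, read_camera
import cv2
print(bot.read_state())
for n in("side","top"):
    c=read_camera(n); cv2.imwrite(f"pics/{n}0.png",c["pixels"])
    print(n,{k:v for k,v in c.items() if k!="pixels"})
E
```

```text
pics
{'clock': 0.0, 'q': array([ 6.45536025e+01,  2.18401706e+01,  7.43860570e+01,  1.56723129e-03,
        8.38572120e+01, -1.23360891e+01]), 'qd': array([-0.03075974,  0.00377701,  0.11584074,  0.03408011, -0.14104827,
        0.02618356]), 'effort': array([-2.41201684e-03, -4.37924588e+01, -2.24551141e+01,  7.11637130e-02,
        3.52622964e-02, -1.13518636e-04]), 'tcp_pos': array([0.12462675, 0.53539946, 0.23813778]), 'ee_rot': array([ 166.594206  ,   89.91654587, -116.51627118]), 'contact_force': array([-0.17906792, -0.11643678, -0.11184108]), 'torque': array([ 0.03133689,  0.01460207, -0.01065661]), 'width': 1.00197995249717}
side {'fx': 420.1158091745742, 'fy': 420.1158091745742, 'cx': 317.9320702887871, 'cy': 197.1645797343741, 'dist_coeffs': array([-0.01075655,  0.        ,  0.        ,  0.        ,  0.        ]), 'R': array([[ 0.69959694, -0.71448245, -0.00888547],
       [-0.50948056, -0.49007001, -0.70729127],
       [ 0.5009927 ,  0.49934578, -0.7068664 ]]), 't': array([-0.35540517,  0.38449457,  0.92586673])}
top {'fx': 392.4781256438065, 'fy': 392.4781256438065, 'cx': 322.8628133800525, 'cy': 191.9846127903863, 'dist_coeffs': array([0.01575563, 0.        , 0.        , 0.        , 0.        ]), 'R': array([[ 0.11992219, -0.99276724, -0.00564567],
       [-0.96779225, -0.11563362, -0.22362252],
       [ 0.22135228,  0.03228114, -0.97465948]]), 't': array([-0.0189938 ,  0.57628151,  0.96495334])}
```

View pics/side0.png

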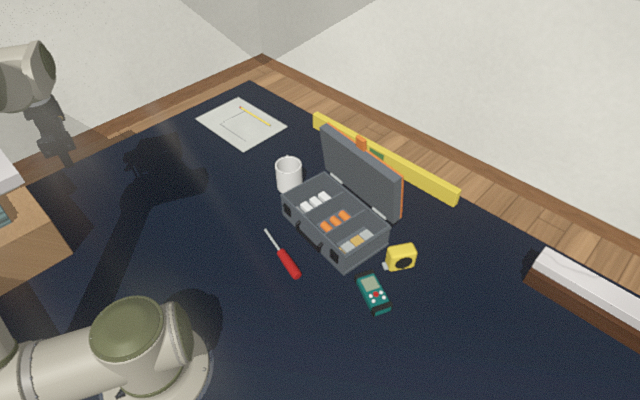

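View pics/top0.png

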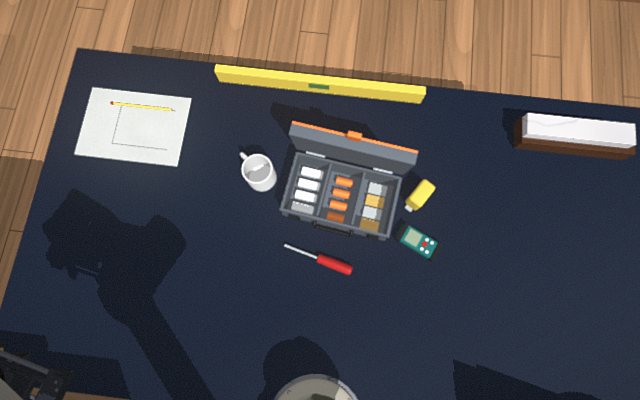

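```bash
python3 - <<'E'
import cv2
for n,(x0,y0,w,h) in {"side":(265,118,150,155),"top":(230,110,210,150)}.items():
    s=min(800/w,600/h); s=int(s*2)/2
    im=cv2.imread(f"pics/{n}0.png")[y0:y0+h,x0:x0+w]
    im=cv2.convertScaleAbs(im,alpha=1.4,beta=20)
    cv2.imwrite(f"pics/{n}0c.png",cv2.resize(im,None,fx=s,fy=s,interpolation=cv2.INTER_CUBIC)); print(n,s)
E
```

```text
side 3.5
top 3.5
```

View pics/side0c.png

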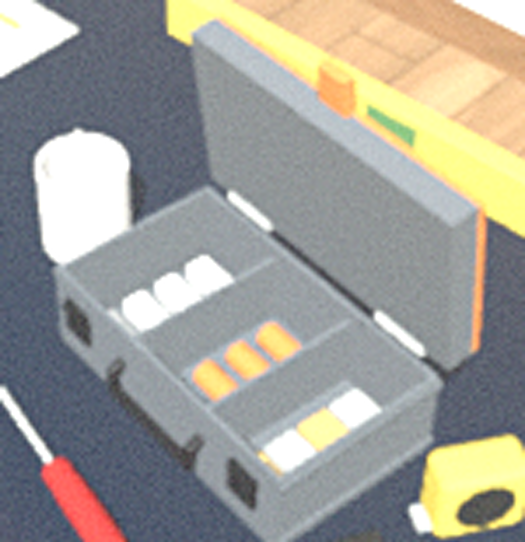

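View pics/top0c.png

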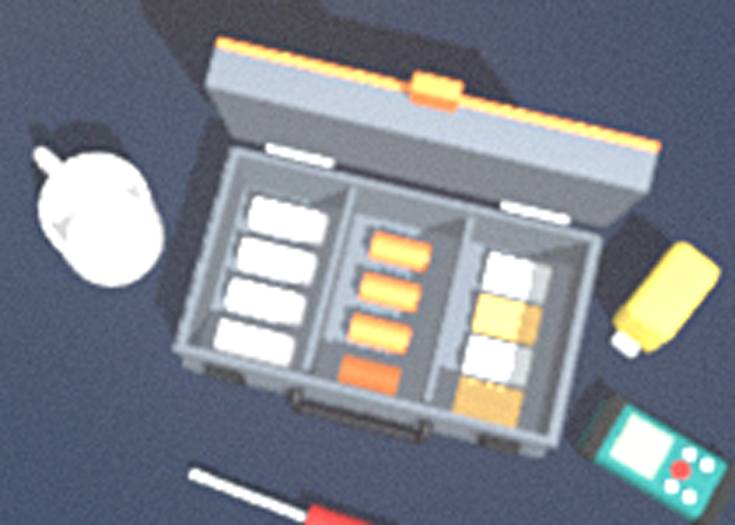

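```bash
cat > h.py <<'E'
import numpy as np, cv2
from scipy.optimize import least_squares
from bench import bot, read_camera
from scipy.spatial.transform import Rotation as Ro
def proj(c,P):
    K=np.array([[c["fx"],0,c["cx"]],[0,c["fy"],c["cy"]],[0,0,1]])
    return cv2.projectPoints(np.atleast_2d(np.array(P,float)),cv2.Rodrigues(c["R"])[0],c["t"],K,c["dist_coeffs"])[0][:,0]
def lid(d,y,h,th): # lid-frame -> case frame
    return [0.084-d*np.cos(th)-h*np.sin(th), y, 0.087+d*np.sin(th)+h*np.cos(th)-2*h*0*np.cos(th)]
def world(p,P):
    return Ro.from_euler('z',p[2]).apply(np.atleast_2d(P))+[p[0],p[1],0]
E
sed -i 's/-d\*np.cos(th)-h\*np.sin(th)/-d*np.cos(th)+h*np.sin(th)/; s/-2\*h\*0\*np.cos(th)//' h.py
cat > fit.py <<'E'
from h import *
off={"side":(265,118),"top":(230,110)}
C={n:read_camera(n) for n in off}
F=lambda th:{'FL':[-.08,.14,.085],'FR':[-.08,-.14,.085],'BL':[.08,.14,.085],'BR':[.08,-.14,.085],'FRb':[-.08,-.14,0],
 'iL':lid(.166,.142,0,th),'iR':lid(.166,-.142,0,th),'oL':lid(.166,.142,.034,th),'oR':lid(.166,-.142,.034,th)}
O={"side":dict(FL=(60,268),BL=(208,188),BR=(441,383),FR=(268,488),FRb=(275,541),iL=(195,40),iR=(450,225),oR=(485,210)),
"top":dict(BL=(232,150),BR=(602,235),FL=(178,348),FR=(552,447),iL=(210,85),iR=(650,193),oL=(217,38),oR=(661,145))}
def res(p,full=False):
    f=F(p[3]); out=[]
    for n in O:
        k=list(O[n]); w=world(p,[f[i] for i in k])
        o=np.array([O[n][i] for i in k])
        e=proj(C[n],w)-((o+.5)/3.5-.5+off[n])
        if full: print(n,dict(zip(k,e.round(1).tolist())))
        out.append(e.ravel())
    return np.concatenate(out)
r=least_squares(res,[.5,.0,-.1,1.7],loss='soft_l1')
res(r.x,True); p=r.x; print(p,np.degrees(p[2:]))
np.save('p.npy',p)
print('pull now',world(p,[lid(.183,0,.028,p[3])]), 'shut',world(p,[lid(.183,0,.028,0)]),'hinge',world(p,[[.084,0,.087]]))
E
python3 fit.py
```

```text
side {'FL': [-1.3, -0.7], 'BL': [0.5, -0.8], 'BR': [-0.3, -1.4], 'FR': [2.8, -1.2], 'FRb': [-0.3, 3.4], 'iL': [-1.2, -2.3], 'iR': [0.4, 0.8], 'oR': [0.8, -2.3]}
top {'BL': [1.3, -0.7], 'BR': [-0.4, 1.1], 'FL': [-0.2, 0.6], 'FR': [0.4, 0.3], 'iL': [-0.7, 0.6], 'iR': [-0.3, 1.0], 'oL': [1.3, -0.5], 'oR': [0.2, -0.3]}
[ 0.57123753  0.00172551 -0.13788495  1.44023797] [-7.90022597 82.51955699]
pull now [[ 0.65834025 -0.01036134  0.27208781]] shut [[0.47317715 0.01533291 0.115     ]] hinge [[ 0.65444028 -0.00982016  0.087     ]]
```

```bash
cat >> h.py <<'E'
p=None
try: p=np.load('p.npy')
except Exception: pass
def tool():
    s=bot.read_state(); return s,Ro.from_euler('xyz',s["ee_rot"],degrees=True).as_matrix()
E
python3 - <<'E'
from h import *
s,R=tool(); print(R.round(3))
cy=np.array([-np.sin(p[2]),np.cos(p[2]),0])
for t in (cy,-cy):
    v=R.T@t; print('turn about x to align z:',np.degrees(np.arctan2(-v[1],v[2])))
c=np.array([.125,.536,.239])
for w in ([.125,.536,.34],[.70,-.01,.34],[.70,-.01,.24]): print(w,(R.T@(np.array(w)-c)).round(3))
print('contact',world(p,[lid(.15,0,.034,p[3])]))
E
```

```text
[[-0.    -0.974  0.227]
 [-0.001  0.227  0.974]
 [-1.     0.    -0.001]]
turn about x to align z: -5.207639646928134
turn about x to align z: 174.7923603530719
[0.125, 0.536, 0.34] [-0.101  0.    -0.   ]
[0.7, -0.01, 0.34] [-0.101 -0.684 -0.401]
[0.7, -0.01, 0.24] [-0.001 -0.684 -0.401]
contact [[ 0.66848815 -0.01176952  0.24014979]]
```

>>> move_arm(rows=[[0, -0.05, 0, 0, 0], [0, -0.1, 0, 0, 0], [0, -0.1, -0.043, -0.025, -5.2], [0, -0.1, -0.086, -0.05, -5.2], [0, -0.1, -0.129, -0.075, -5.2], [0, -0.1, -0.172, -0.1, -5.2], [0, -0.1, -0.215, -0.126, -5.2], [0, -0.1, -0.258, -0.151, -5.2], [0, -0.1, -0.3, -0.176, -5.2], [0, -0.1, -0.34, -0.2, -5.2]])

```text
clock: 1.2
tcp_pos: [0.4117, 0.262, 0.3388]
ee_rot: [-13.9, 90.0, 68.1]
contact_force: [-0.2, 1.1, 0.2]
width: 0.114
```

```bash
cat > go.py <<'E'
import sys
from h import *
s,R=tool(); print(s['clock'],s['tcp_pos'].round(4),s['contact_force'].round(1),s['width'],s['q'].round(1))
# tool axes after alignment, ideal
cx=np.array([np.cos(p[2]),np.sin(p[2]),0]);cy=np.array([-cx[1],cx[0],0])
v=R.T@cy; print('turn',np.degrees(np.arctan2(-v[1],v[2])))
for w in sys.argv[1:]:
    w=np.array(eval(w)); print(w,(R.T@(w-s['tcp_pos'])).round(4))
E
python3 go.py [.7,-.01,.34] [.7,-.01,.24]
```

```text
1.2 [0.4117 0.262  0.3388] [-0.2  1.1  0.2] 0.11371100756942316 [ 18.5  12.3  71.8   0.   95.9 -63.5]
turn -0.02955407843236513
[ 0.7  -0.01  0.34] [-0.0013 -0.3231 -0.2296]
[ 0.7  -0.01  0.24] [ 0.0987 -0.3231 -0.2296]
```

>>> move_arm(rows=[[0, 0, -0.04, -0.028, 0], [0, 0, -0.08, -0.057, 0], [0, 0, -0.12, -0.085, 0], [0, 0, -0.16, -0.114, 0], [0, 0, -0.2, -0.142, 0], [0, 0, -0.24, -0.17, 0], [0, 0, -0.28, -0.199, 0], [0, 0, -0.323, -0.23, 0], [0, 0, -0.323, -0.23, 0], [0, 0, -0.323, -0.23, 0]])

```text
clock: 2.2
tcp_pos: [0.6993, -0.0095, 0.3371]
ee_rot: [84.0, 89.9, 166.0]
contact_force: [-0.2, 0.7, 0.1]
width: 0.005
```

```bash
python3 go.py [.7,-.015,.24]; python3 - <<'E'
from h import *
a=read_camera("side")["pixels"][70:270,230:450]; b=read_camera("top")["pixels"][70:270,230:450]
im=cv2.convertScaleAbs(np.hstack([a,b]),alpha=1.4,beta=20)
cv2.imwrite("pics/m1.png",cv2.resize(im,None,fx=1.8,fy=1.8,interpolation=cv2.INTER_CUBIC))
E
```

```text
2.2 [ 0.6993 -0.0095  0.3371] [-0.2  0.7  0.1] 0.005407648188191364 [-10.4  37.3  31.6   0.  111.2 -92.5]
turn -0.09192986281516932
[ 0.7   -0.015  0.24 ] [ 0.0971 -0.0016 -0.0054]
```

View pics/m1.png

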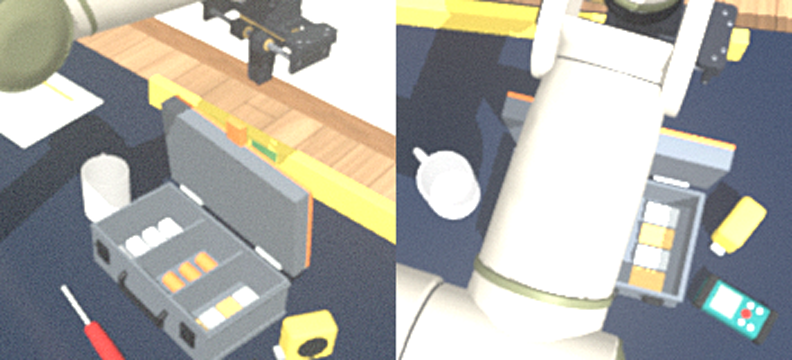

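>>> move_arm(rows=[[0, 0.025, -0.001, -0.002, 0], [0, 0.05, -0.0015, -0.004, 0], [0, 0.075, -0.0015, -0.005, 0], [0, 0.097, -0.0015, -0.005, 0], [0, 0.097, -0.0015, -0.005, 0], [0, 0.097, -0.0015, -0.005, 0]])

```text
clock: 2.9
tcp_pos: [0.6992, -0.0126, 0.2435]
ee_rot: [-90.8, 89.9, -8.6]
contact_force: [0.3, 0.9, -0.3]
width: 0.005
```

```bash
python3 go.py; cat > arc.py <<'E'
# lid-lowering TCP targets: front-bottom finger corner on cover at (d,.034); rows in tool axes from CMD pose
import sys
from h import *
cmd=np.array(eval(sys.argv[1])); a0,a1,n=map(float,sys.argv[2:5]); d=.15
cx=np.array([np.cos(p[2]),np.sin(p[2]),0]);cy=np.array([-cx[1],cx[0],0])
R=np.c_[[0,0,-1],np.cross(cy,[0,0,-1]),cy]
for th in np.linspace(a0,a1,int(n)):
    q=lid(d,0,.034,np.radians(th)); q[0]+=.009
    w=world(p,[q])[0]; print(round(th),w.round(4),(R.T@(w-cmd)).round(3).tolist())
E
python3 arc.py [.7,-.015,.24] 82 52 11
```

```text
2.9 [ 0.6992 -0.0126  0.2435] [ 0.3  0.9 -0.3] 0.004584122067101508 [-10.7  37.7  45.6   0.   96.6 -92.9]
turn 0.062399548544175724
82 [ 0.676  -0.0128  0.2403] [-0.0, 0.024, -0.001]
79 [ 0.6681 -0.0117  0.2407] [-0.001, 0.032, -0.001]
76 [ 0.6601 -0.0106  0.2408] [-0.001, 0.04, -0.001]
73 [ 0.6521 -0.0095  0.2404] [-0.0, 0.048, -0.001]
70 [ 0.6442 -0.0084  0.2396] [0.0, 0.056, -0.001]
67 [ 0.6363 -0.0073  0.2384] [0.002, 0.064, -0.001]
64 [ 0.6285 -0.0062  0.2367] [0.003, 0.072, -0.001]
61 [ 0.6208 -0.0051  0.2347] [0.005, 0.08, -0.001]
58 [ 0.6132 -0.0041  0.2322] [0.008, 0.087, -0.001]
55 [ 0.6057 -0.0031  0.2294] [0.011, 0.095, -0.001]
52 [ 0.5984 -0.002   0.2261] [0.014, 0.102, -0.001]
```

>>> move_arm(rows=[[0, 0.002, 0.015, 0, 0], [0, 0.002, 0.024, 0, 0], [0, 0.002, 0.032, 0, 0], [0, 0.002, 0.04, 0, 0], [0, 0.003, 0.048, 0, 0], [0, 0.003, 0.056, 0, 0], [0, 0.004, 0.064, 0, 0], [0, 0.006, 0.072, 0, 0], [0, 0.008, 0.08, 0, 0], [0, 0.01, 0.087, 0, 0]])

```text
clock: 3.9
tcp_pos: [0.6126, -0.0017, 0.2314]
ee_rot: [103.2, 90.0, -174.7]
contact_force: [2.3, -0.4, 1.8]
width: 0.007
```

```bash
python3 go.py; python3 - <<'E'
from h import *
a=read_camera("side")["pixels"][70:270,230:450]; b=read_camera("top")["pixels"][70:270,230:450]
im=cv2.convertScaleAbs(np.hstack([a,b]),alpha=1.4,beta=20)
cv2.imwrite("pics/m2.png",cv2.resize(im,None,fx=1.8,fy=1.8,interpolation=cv2.INTER_CUBIC))
E
```

```text
3.9 [ 0.6126 -0.0017  0.2314] [ 2.3 -0.4  1.8] 0.006621312906810454 [-11.2  28.5  64.4  -0.   87.1 -93.3]
turn -0.012469481217768601
```

View pics/m2.png

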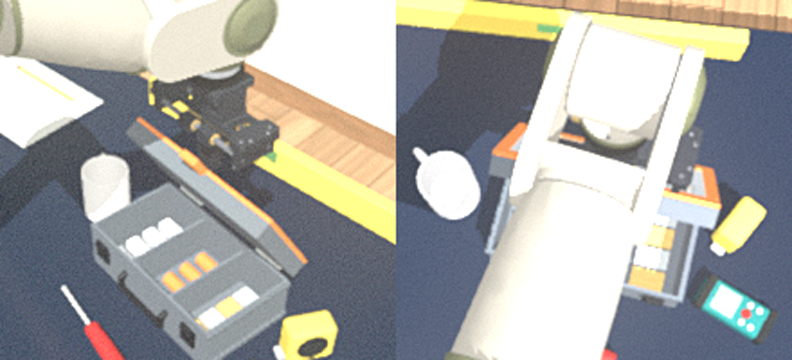

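```bash
python3 arc.py [.6126,-.0017,.2314] 58 18 11;python3 arc.py [.6126,-.0017,.2314] 18 0 7
```

```text
58 [ 0.6132 -0.0041  0.2322] [-0.001, -0.001, -0.002]
54 [ 0.6033 -0.0027  0.2283] [0.003, 0.009, -0.002]
50 [ 0.5937 -0.0014  0.2238] [0.008, 0.019, -0.002]
46 [ 5.844e-01 -1.000e-04  2.185e-01] [0.013, 0.028, -0.002]
42 [0.5755 0.0011 0.2126] [0.019, 0.037, -0.002]
38 [0.567  0.0023 0.2061] [0.025, 0.046, -0.002]
34 [0.559  0.0034 0.1991] [0.032, 0.054, -0.002]
30 [0.5515 0.0045 0.1914] [0.04, 0.061, -0.002]
26 [0.5446 0.0054 0.1833] [0.048, 0.068, -0.002]
22 [0.5382 0.0063 0.1747] [0.057, 0.075, -0.002]
18 [0.5325 0.0071 0.1657] [0.066, 0.081, -0.002]
18 [0.5325 0.0071 0.1657] [0.066, 0.081, -0.002]
15 [0.5286 0.0076 0.1587] [0.073, 0.085, -0.002]
12 [0.525  0.0081 0.1514] [0.08, 0.088, -0.002]
9 [0.5219 0.0086 0.144 ] [0.087, 0.091, -0.002]
6 [0.5191 0.009  0.1365] [0.095, 0.094, -0.002]
3 [0.5167 0.0093 0.1288] [0.103, 0.096, -0.002]
0 [0.5148 0.0096 0.121 ] [0.11, 0.098, -0.002]
```

>>> move_arm(rows=[[0, 0.004, 0.009, 0, 0], [0, 0.009, 0.019, 0, 0], [0, 0.014, 0.028, 0, 0], [0, 0.02, 0.037, 0, 0], [0, 0.026, 0.046, 0, 0], [0, 0.033, 0.054, 0, 0], [0, 0.041, 0.061, 0, 0], [0, 0.049, 0.068, 0, 0], [0, 0.058, 0.075, 0, 0], [0, 0.067, 0.081, 0, 0]])

```text
clock: 5.0
tcp_pos: [0.5327, 0.0095, 0.164]
ee_rot: [92.8, 89.9, 174.9]
contact_force: [1.3, 0.2, 0.1]
width: 0.006
```

```bash
python3 go.py [.5286,.0076,.1587] [.525,.0081,.1514] [.5219,.0086,.144] [.5191,.009,.1365] [.5167,.0093,.1288] [.5148,.0096,.121]
```

```text
5.0 [0.5327 0.0095 0.164 ] [1.3 0.2 0.1] 0.005781066295210242 [-11.7  24.   84.1  -0.   72.  -93.8]
turn -0.010827690840321952
[0.5286 0.0076 0.1587] [ 0.0053  0.0038 -0.0024]
[0.525  0.0081 0.1514] [ 0.0127  0.0074 -0.0024]
[0.5219 0.0086 0.144 ] [ 0.0201  0.0106 -0.0023]
[0.5191 0.009  0.1365] [ 0.0276  0.0134 -0.0023]
[0.5167 0.0093 0.1288] [ 0.0353  0.0158 -0.0024]
[0.5148 0.0096 0.121 ] [ 0.0431  0.0177 -0.0023]
```

>>> move_arm(rows=[[0, 0.006, 0.004, 0, 0], [0, 0.012, 0.007, 0, 0], [0, 0.018, 0.01, 0, 0], [0, 0.024, 0.012, 0, 0], [0, 0.029, 0.014, 0, 0], [0, 0.034, 0.015, 0, 0], [0, 0.038, 0.017, 0, 0], [0, 0.041, 0.018, 0, 0], [0, 0.043, 0.018, 0, 0], [0, 0.044, 0.018, 0, 0]])

```text
clock: 6.0
tcp_pos: [0.5152, 0.012, 0.1211]
ee_rot: [100.4, 90.0, -177.5]
contact_force: [-4.1, 0.5, 12.1]
width: 0.005
```

```bash
python3 go.py
```

```text
6.0 [0.5152 0.012  0.1211] [-4.1  0.5 12.1] 0.005492198479420009 [-11.8  25.3  90.2  -0.   64.4 -93.9]
turn -0.004241412365465469
```

>>> move_arm(rows=[[0, 0.001, 0, 0, 0], [0, 0.002, 0, 0, 0], [0, 0.002, 0, 0, 0], [0, 0.002, 0, 0, 0], [0, -0.03, 0, 0, 0], [1, -0.07, 0, 0, 0], [1, -0.1, -0.01, 0, 0], [1, -0.12, -0.04, 0, 0], [1, -0.12, -0.08, 0, 0], [1, -0.12, -0.08, 0, 0]])

```text
clock: 7.0
tcp_pos: [0.5975, 0.0001, 0.2401]
ee_rot: [-94.1, 89.9, -12.0]
contact_force: [-1.1, 0.2, -1.1]
width: 0.435
```

```bash
python3 go.py; python3 - <<'E'
from h import *
for n in("side","top"): cv2.imwrite(f"pics/{n}3.png",read_camera(n)["pixels"])
a=cv2.imread("pics/side3.png")[130:290,260:420]; b=cv2.imread("pics/top3.png")[130:290,260:420]
im=cv2.convertScaleAbs(np.hstack([a,b]),alpha=1.4,beta=20)
cv2.imwrite("pics/m3.png",cv2.resize(im,None,fx=2.5,fy=2.5,interpolation=cv2.INTER_CUBIC))
for n in("side","top"):
  c=read_camera(n)
  print(n,proj(c,world(p,[lid(.2,.015,.034,0),lid(.2,-.015,.034,0),lid(.166,-.142,.034,0),lid(.166,.142,.034,0),lid(0,.142,.034,0),lid(0,-.142,.034,0)])).round(1).tolist())
E
```

```text
7.0 [5.975e-01 1.000e-04 2.401e-01] [-1.1  0.2 -1.1] 0.43463822127458934 [-11.3  26.6  66.3  -0.   87.1 -93.4]
turn -0.037726451049763916
side [[295.1, 216.3], [302.0, 223.1], [344.4, 247.7], [278.6, 184.3], [325.2, 160.5], [393.6, 216.2]]
top [[324.1, 234.1], [336.1, 237.2], [390.7, 237.0], [277.7, 207.6], [295.9, 145.6], [405.1, 172.9]]
```

View pics/m3.png

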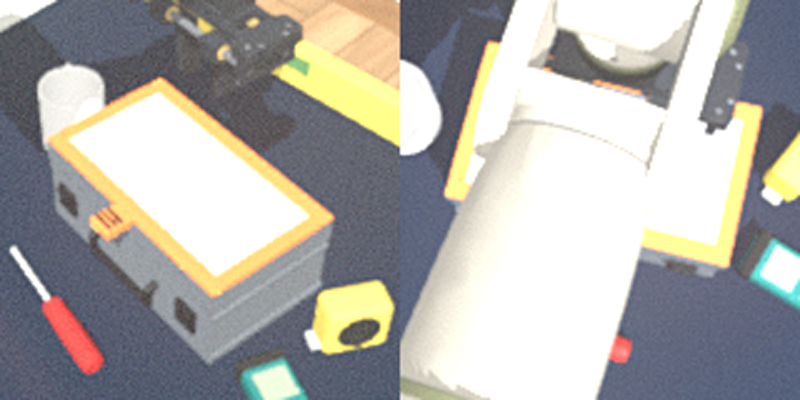

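```bash
python3 - <<'E'
from h import *
print(world(p,[[-.102,0,.2],[-.102,0,.1]]))
E
python3 go.py [.4702,.0157,.2] [.4702,.0157,.1]
```

```text
[[0.47020562 0.01574525 0.2       ]
 [0.47020562 0.01574525 0.1       ]]
7.2 [0.5938 0.0011 0.2406] [-0.   0.2  0.2] 0.6124822477134773 [-11.3  26.2  66.8   0.   87.1 -93.4]
turn -0.0012926483391208874
[0.4702 0.0157 0.2   ] [ 0.0407  0.1244 -0.0026]
[0.4702 0.0157 0.1   ] [ 0.1407  0.1243 -0.0026]
```

>>> move_arm(rows=[[1, 0, 0.03, 0, 0], [1, 0, 0.06, -0.001, 0], [1, 0.015, 0.09, -0.002, 0], [1, 0.03, 0.11, -0.002, 0], [1, 0.05, 0.12, -0.002, 0], [1, 0.07, 0.124, -0.002, 0], [1, 0.08, 0.124, -0.002, 0], [1, 0.08, 0.124, -0.002, 0], [1, 0.08, 0.124, -0.002, 0], [1, 0.08, 0.124, -0.002, 0]])

```text
clock: 8.2
tcp_pos: [0.4721, 0.0159, 0.1616]
ee_rot: [-94.3, 89.9, -12.2]
contact_force: [0.1, 0.3, -0.2]
width: 1.005
```

```bash
python3 go.py [.4702,.0157,.1]; python3 - <<'E'
from h import *
a=read_camera("side")["pixels"][130:290,230:430]; 
im=cv2.convertScaleAbs(a,alpha=1.4,beta=20)
cv2.imwrite("pics/m4.png",cv2.resize(im,None,fx=3.5,fy=3.5,interpolation=cv2.INTER_CUBIC))
E
```

```text
8.2 [0.4721 0.0159 0.1616] [ 0.1  0.3 -0.2] 1.0050804999282317 [-12.5  18.6  93.6   0.   67.8 -94.6]
turn -0.00873564073358509
[0.4702 0.0157 0.1   ] [ 0.0616  0.0019 -0.0004]
```

View pics/m4.png

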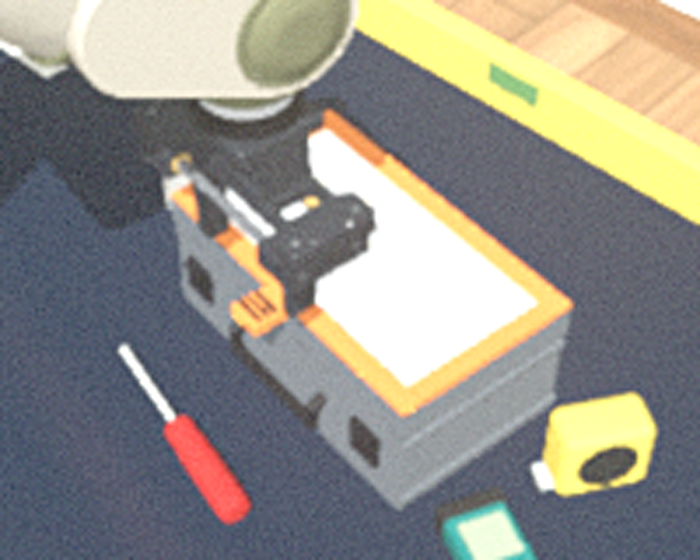

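>>> move_arm(rows=[[1, 0, 0.002, 0, 0], [1, 0.015, 0.002, 0, 0], [1, 0.03, 0.002, 0, 0], [1, 0.04, 0.002, 0, 0], [1, 0.05, 0.002, 0, 0], [1, 0.056, 0.002, 0, 0], [1, 0.062, 0.002, 0, 0], [1, 0.062, 0.002, 0, 0], [1, 0.062, 0.002, 0, 0]])

```text
clock: 9.15
tcp_pos: [0.4697, 0.0162, 0.0989]
ee_rot: [-98.5, 90.0, -16.4]
contact_force: [0.5, 0.7, -0.1]
width: 1.002
```

```bash
python3 go.py [.4702,.0157,.1]
```

```text
9.15 [0.4697 0.0162 0.0989] [ 0.5  0.7 -0.1] 1.0024036820072286 [-12.5  23.4  98.8  -0.   57.8 -94.6]
turn -0.005995455595370936
[0.4702 0.0157 0.1   ] [-0.0011 -0.0006 -0.0005]
```

No contact on the way down; close on the tab.

>>> move_arm(rows=[[0, 0, 0, 0, 0], [0, 0, 0, 0, 0], [0, 0, 0, 0, 0], [0, 0, 0, 0, 0], [0, 0, 0, 0, 0], [0, 0, 0, 0, 0], [0, 0, 0, 0, 0], [0, 0, 0, 0, 0], [0, 0, 0, 0, 0], [0, 0, 0, 0, 0]])

```text
clock: 10.15
tcp_pos: [0.4695, 0.0162, 0.0987]
ee_rot: [156.0, 90.0, -121.9]
contact_force: [0.5, -1.5, 0.0]
width: 0.332
```

```bash
python3 go.py; python3 - <<'E'
import numpy as np
r=.186
for f in list(range(0,60,3)):
    a=np.radians(f); print(f,"x(tool)%.3f y(tool)%.3f"%(-r*np.sin(a),-r*(1-np.cos(a))))
E
```

```text
10.15 [0.4695 0.0162 0.0987] [ 0.5 -1.5  0. ] 0.3323753120701993 [-12.5  23.4  98.9  -0.   57.8 -94.6]
turn -0.004437205269592782
0 x(tool)-0.000 y(tool)-0.000
3 x(tool)-0.010 y(tool)-0.000
6 x(tool)-0.019 y(tool)-0.001
9 x(tool)-0.029 y(tool)-0.002
12 x(tool)-0.039 y(tool)-0.004
15 x(tool)-0.048 y(tool)-0.006
18 x(tool)-0.057 y(tool)-0.009
21 x(tool)-0.067 y(tool)-0.012
24 x(tool)-0.076 y(tool)-0.016
27 x(tool)-0.084 y(tool)-0.020
30 x(tool)-0.093 y(tool)-0.025
33 x(tool)-0.101 y(tool)-0.030
36 x(tool)-0.109 y(tool)-0.036
39 x(tool)-0.117 y(tool)-0.041
42 x(tool)-0.124 y(tool)-0.048
45 x(tool)-0.132 y(tool)-0.054
48 x(tool)-0.138 y(tool)-0.062
51 x(tool)-0.145 y(tool)-0.069
54 x(tool)-0.150 y(tool)-0.077
57 x(tool)-0.156 y(tool)-0.085
```

>>> move_arm(rows=[[0, -0.005, 0, 0, 0], [0, -0.01, 0, 0, 0], [0, -0.019, -0.001, 0, 0], [0, -0.029, -0.002, 0, 0], [0, -0.039, -0.004, 0, 0], [0, -0.048, -0.006, 0, 0], [0, -0.057, -0.009, 0, 0], [0, -0.067, -0.012, 0, 0], [0, -0.076, -0.016, 0, 0], [0, -0.076, -0.016, 0, 0]])

```text
clock: 11.15
tcp_pos: [0.4855, 0.0141, 0.1757]
ee_rot: [-106.8, 90.0, -24.7]
contact_force: [-2.7, -1.9, -1.0]
width: 0.338
```

```bash
python3 go.py; python3 - <<'E'
from h import *
a=read_camera("side")["pixels"][130:290,230:430]; 
im=cv2.convertScaleAbs(a,alpha=1.4,beta=20)
cv2.imwrite("pics/m5.png",cv2.resize(im,None,fx=3.5,fy=3.5,interpolation=cv2.INTER_CUBIC))
E
```

```text
11.15 [0.4855 0.0141 0.1757] [-2.7 -1.9 -1. ] 0.3384244220929282 [-12.3  18.9  90.3  -0.   70.8 -94.4]
turn -0.002966519907347364
```

View pics/m5.png

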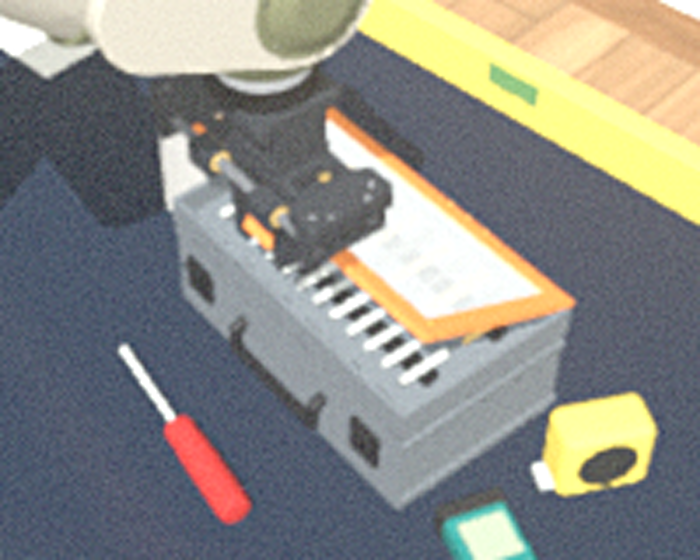

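>>> move_arm(rows=[[0, -0.008, -0.004, 0, 0], [0, -0.017, -0.009, 0, 0], [0, -0.025, -0.014, 0, 0], [0, -0.033, -0.02, 0, 0], [0, -0.041, -0.025, 0, 0], [0, -0.048, -0.032, 0, 0], [0, -0.056, -0.038, 0, 0], [0, -0.062, -0.046, 0, 0], [0, -0.069, -0.053, 0, 0], [0, -0.069, -0.053, 0, 0]])

```text
clock: 12.2
tcp_pos: [0.5392, 0.007, 0.2447]
ee_rot: [-69.1, 89.9, 13.0]
contact_force: [-0.3, 1.7, -1.8]
width: 0.337
```

```bash
python3 go.py
```

```text
12.2 [0.5392 0.007  0.2447] [-0.3  1.7 -1.8] 0.3369038458990636 [-11.9  20.4  75.5   0.1  83.9 -94. ]
turn 0.00426564460523724
```

>>> move_arm(rows=[[0, -0.004, -0.005, 0, 0], [0, -0.008, -0.011, 0, 0], [0, -0.011, -0.016, 0, 0], [0, -0.011, -0.016, 0, 0], [0, -0.011, -0.016, 0, 0], [0, -0.011, -0.016, 0, 0], [0, -0.011, -0.016, 0, 0], [0, -0.011, -0.016, 0, 0]])

```text
clock: 13.0
tcp_pos: [0.5539, 0.005, 0.2553]
ee_rot: [-40.8, 89.9, 41.3]
contact_force: [-3.0, 4.5, 2.4]
width: 0.336
```

```bash
python3 go.py; python3 - <<'E'
from h import *
S=read_camera("side")
s=bot.read_state(); g=Ro.from_euler('z',-p[2]).apply(s['tcp_pos']-[p[0],p[1],0]); print('case-frame tcp',g,'phi',np.arctan2(g[2]+.017-.115,.084-g[0]))
im=S["pixels"].copy()
for f,c in((.85,(0,0,255)),(1.0,(0,255,0)),(1.25,(255,0,0))):
    P=world(p,[[.084-.166*np.cos(f)+.006*np.sin(f),y,.115+.166*np.sin(f)+.006*np.cos(f)] for y in(-.142,.142)])
    for q in proj(S,P): cv2.circle(im,tuple(np.round(q).astype(int).tolist()),1,c,-1)
im=cv2.convertScaleAbs(im[90:270,230:430],alpha=1.4,beta=20)
cv2.imwrite("pics/m6.png",cv2.resize(im,None,fx=3.3,fy=3.3,interpolation=cv2.INTER_CUBIC))
E
```

```text
13.0 [0.5539 0.005  0.2553] [-3.   4.5  2.4] 0.3364863886208865 [-11.8  21.6  72.    0.   86.5 -93.9]
turn 0.013535117224760427
case-frame tcp [-0.01760495  0.0008739   0.25527998] phi 0.9972288466461635
```

View pics/m6.png

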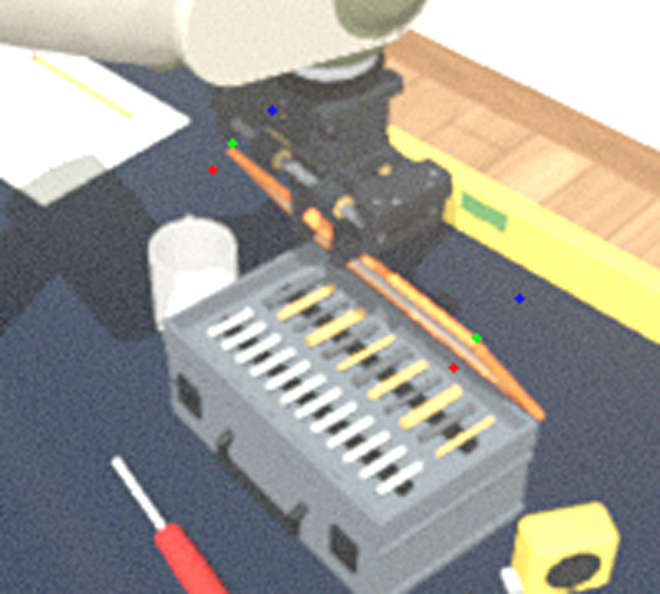

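```bash
python3 - <<'E'
from bench import bot
print(bot.finish_job()); s=bot.read_state(); print(s['clock'],s['tcp_pos'],s['width'],s['contact_force'])
E
```

```text
the job is handed in; nothing more can be done
None
the job is handed in; nothing more can be done
```

I lowered the main lid, with the cover shut on it, by pushing with the closed fingertips. The peak rate was about 0.7 rad/s as commanded. It came home with the tip at z = 0.121 m, the case's height when shut, at about 12 N. I then pinched the pull tab, raised the cover alone, and handed in at about 13 s while still holding it.

Last checks before handing in:
- **Cover:** the gripper's position gives about 1.0 rad (57°), and the side picture agrees, with the cover's corners next to the markers I drew for 1.0 rad.
- **Grip:** the jaws read 29.6 mm on the 30 mm tab, and the force on the tool was about 6 N.
- **Main lid:** it looks fully shut in the side picture. I judged this by eye and did not measure it to 0.03 rad.
- **Bystanders:** the mug, tape measure and screwdriver look unmoved in the final picture. The laser measure was outside that crop; it was last seen in place just before I lowered onto the tab.

No check failed or disagreed. One slip: after letting go of the lid I backed off the wrong way, away from the robot, but the arm was clear of everything and touched nothing. The handing-in gave no verdict, and the state could not be read afterwards.

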